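# Prop open the check-weight case

## Task

Open the green check-weight case and prop its lid: lift the lid by its bar handle until it stands nearly upright, let go, then push the yellow knob at the elbow of its folding stay down and back, through the straight, until it stops and the stay is locked. Leave the blue case shut.

Things in the scene. Friction and masses are not known exactly. Their poses are not given: they have to be found in the camera images.
- green_handle (a point): Middle of the black bar handle (12 mm round, 76 mm free between its arms) 42 mm in front of the green lid's edge; lid shut: level, 84 mm above the worktop, free below and behind. Axes turn with the lid; shut: x from bar to hinge, y along the bar to the case's left, z up. The hinge line is 167 mm along x and 9 mm along -z from here. Case fixed, 125 mm deep, 140 wide, 75 high plus 18 mm lid.
- green_knob (a point): Centre of the yellow knob (16 mm round, 30 mm long along the case's y) at the elbow of the green case's stay, 11 to 46 mm outside its left wall. Lid nearly upright, the elbow bows up and to the front; press the knob at 45 degrees down and to the back with a few N until it meets its stop; it also lifts the lid the last few degrees. Locked, it lies 48 mm in front of the hinge line, 127 mm above the worktop.
- green_stay (a joint): Elbow angle of the green case's two-link stay, rad: 0 folded with the lid shut, grows as the lid rises, 3.03 links in line, 3.26 at the stop past the line (locked). The stay lets the lid (0.25 kg) rise to 83 degrees. The stiff hinge holds a lid left above about 70 degrees for the moment; lower, it falls shut.
- blue_lid (a joint): Lid of the blue case, rad: 0 shut, grows as it opens. This case is the same but for its blue lid; it stands beside the green one, on either side, and is to stay shut.

How it is judged:
By the outcome, as a careful person would: the job done as asked, in the order asked, and still so for the second after the job is handed in, with the robot touching nothing.
It also fails if it takes over 40 s, if anything falls off the work surface, if the arm or the gripper's body presses on something with over 40 N, if the wrist force passes 120 N, or if a joint passes its speed limit or range.

## Robot

A 6-joint arm with a two-finger parallel gripper is mounted at the origin on a cart in front of the work surface, level with it; the furniture and walls round the work are solid. World frame = base frame: x ahead of the robot, y to its left, z up, the work surface at z = 0. Lengths are in m, angles in rad, forces in N, time in s.
With the tool pointing down it reaches from about 0.3 to 0.75 m from the base axis. Payload 8.5 kg.
Tool frame: the origin (TCP) lies at the very end of the fingers, on their centre line; the grasp point (between the pads) lies 19 mm behind it; y points along the fingers, z is the direction in which the jaws open and shut, and the axes are right-handed (so a half turn about y gives the same grasp; the last joint's range is limited). The gripper opens to 85 mm and grips with 20 to 120 N. Pads are 22 mm wide; open, the fingers measure 114 mm over their backs; the gripper's body (76 mm by 85 mm) begins 54 mm behind the grasp point. The pads swing forward as they close: fully open they stand 13 mm farther back than shut.
Start: joints at [-1.527, 0.381, 1.297, -0, 1.464, -0.215], TCP at [0.141, -0.532, 0.201] pointing down, gripper open.
Joint ranges: [-3.11, 3.11], [-0.89, 2.33], [0.22, 2.48], [-1.42, 4.56], [0.17, 2.85], [-2.88, 2.88]. Speed limits (rad/s): [2.39, 2.39, 3.14, 3.14, 3.14, 3.14].

## Interface

Orientations are given as a 3x3 rotation matrix whose columns are the frame's x, y, z axes.
In Python, from rig import arm, eyes gives the robot as it stands.
- The arm moves only by the shell command python3 -m crank 'ROWS'. ROWS is JSON, a list that holds one entry, the list of rows, each a list of 7 numbers: the turn, a rotation vector about the tool's x, y, z in rad, then the shift along the tool's x, y, z in cm, then the opening in per cent of the stroke, from 0 (shut) to 100 (fully open). A call has 1 to 20 rows; each row is the pose to reach, as a shift and turn from the pose commanded when the call began, along the tool's axes at that moment; what a row does not reach only later rows make up. A row lasts 1/12 s, in which the tool goes at most 41.7 mm and 7.16 degrees, less where a joint would pass 70% of its speed; a pose out of reach is approached as far as the arm can. A call with a gripper value outside its range is refused whole. The fingers move at their own pace and stop on an object; the grip force is fixed at half the most. Time passes only in rows, so rows that repeat a pose let the fingers close. It gives the time, the measured TCP pose, the force and the opening at its end, in the units of the state.
- arm.state(): the state, without advancing time (a new reading comes with each control period).
- eyes.get_image(name): name is "scene" or "side" or "wrist"; returns a dict with "image" (420x560x3 uint8, red, green, blue), "fx", "fy", "cx", "cy" (pixels), "rvec" (rotation vector, rad) and "tvec" (3), from world to camera coordinates, as OpenCV has them; the wrist camera has in their place "tool_from_camera" (4x4, takes a point from camera to tool coordinates, whose origin is the TCP and whose axes are the tool frame's). Camera axes: x right, y down, z forward; pixel columns grow to the right and rows downward; lengths in m; the calibration is good to about 2 mm. A picture is of the moment at which its call begins: read the wrist's pose just before it. There is no depth.
- arm.close_job(): hands the job in, once; it reports no verdict.
The state is a dict: "t": time; "q": joint angles; "qd": joint speeds; "effort": joint torques, N m; "tcp_pos": TCP position; "tool_rot": TCP orientation; "force": force on the tool from outside, world axes, zero at the start; "torque": the same for the moment, N m; "width": finger opening in m.
Only numpy, scipy, OpenCV 4.12 (cv2) and the standard library are available. Lean on these libraries where they do the work, as an engineer would, in place of code of your own. Each camera call takes 0.05 s, during which the arm holds its last target. There are 200 camera calls.

## Working session

There is one attempt and no reset: what is moved stays moved. The work goes in short steps, Python scripts to look and compute and a shell command to move; the robot and the scene stay as the last step left them, time stands still between calls to the robot, and variables do not carry over. Pictures are saved under pics/ and viewed, about 8 in all and at most 12, crops included, and the job is handed in when it is done.

```bash
ls; mkdir -p pics; python3 - <<'E'
from rig import arm, eyes
import cv2,numpy as np
s=arm.state()
for k in('t','tcp_pos','tool_rot','force','width'):print(k,np.round(s[k],3).tolist())
ims=[]
for n in('scene','side'):
    d=eyes.get_image(n);np.savez(f'pics/{n}0.npz',**d);cv2.imwrite(f'pics/{n}0.png',d['image'][:,:,::-1]);print(n,d['fx'],d['cx'],d['cy'],np.round(d['rvec'],3),np.round(d['tvec'],3))
E
```

```text
pics
t 0.0
tcp_pos [0.141, -0.531, 0.2]
tool_rot [[-0.967, -0.0, 0.256], [-0.256, 0.001, -0.967], [-0.0, -1.0, -0.001]]
force [-0.706, 0.33, 0.267]
width 0.085
scene 491.2749582925054 281.8550115541632 212.5905176193413 [ 0.723 -2.689  1.021] [0.442 0.337 0.795]
side 461.46351525878106 277.6488097947741 206.8506075829712 [ 2.06  -0.492  0.274] [-0.53   0.206  0.745]
```

View pics/scene0.png

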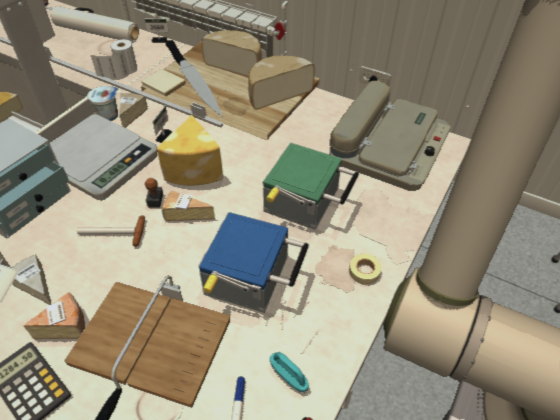

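View pics/side0.png

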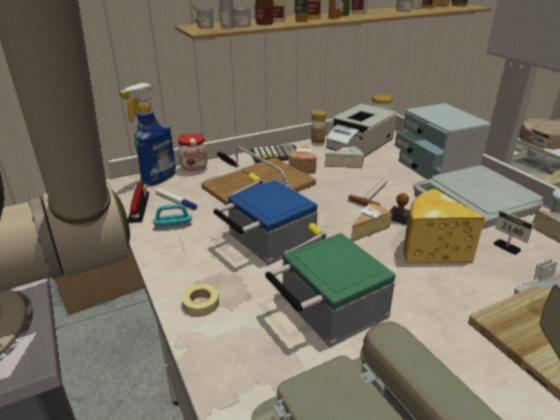

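```bash
cat > h.py <<'E'
import numpy as np,cv2
def cam(d):
    R=cv2.Rodrigues(d['rvec'])[0];K=np.array([[d['fx'],0,d['cx']],[0,d['fy'],d['cy']],[0,0,1]]);return R,np.ravel(d['tvec']),K
def rays(d,uv):
    R,t,K=cam(d);uv=np.atleast_2d(uv);r=(R.T@np.linalg.inv(K)@np.c_[uv,np.ones(len(uv))].T).T
    return -R.T@t,r/np.linalg.norm(r,axis=1)[:,None]
def onz(d,uv,z):
    o,r=rays(d,uv);return o+r*((z-o[2])/r[:,2])[:,None]
def tri(d1,p1,d2,p2):
    o1,r1=rays(d1,p1);o2,r2=rays(d2,p2);A=np.c_[r1[0],-r2[0]];s=np.linalg.lstsq(A,o2-o1,rcond=None)[0]
    a=o1+s[0]*r1[0];b=o2+s[1]*r2[0];return (a+b)/2,np.linalg.norm(a-b)
def proj(d,P):
    R,t,K=cam(d);return cv2.projectPoints(np.atleast_2d(P).astype(float),d['rvec'],d['tvec'],K,None)[0][:,0]
E
python3 - <<'E'
from h import *
for n in('scene','side'):
    d=dict(np.load(f'pics/{n}0.npz'));im=d['image'];hsv=cv2.cvtColor(im,cv2.COLOR_RGB2HSV)
    for nm,lo,hi in(('green',(60,110,50),(85,255,255)),('blue',(100,120,60),(125,255,255))):
        m=cv2.inRange(hsv,lo,hi);c=max(cv2.findContours(m,0,1)[0],key=cv2.contourArea);w=onz(d,c[:,0].astype(float),.093)
        h=cv2.convexHull(c);q=cv2.approxPolyDP(h,6,True)[:,0]
        r=cv2.minAreaRect((w[:,:2]*1000).astype(np.float32));print(n,nm,q.tolist(),np.round(r[0]),np.round(r[1]),round(r[2],1));print(np.round(onz(d,q.astype(float),.093)[:,:2],3).tolist())
c=[]
for n,x0,y0 in(('scene',270,130),('side',230,210)):
    d=np.load(f'pics/{n}0.npz');c.append(cv2.resize(d['image'][y0:y0+140,x0-20:x0+170-57+0+0] if 0 else d['image'][y0:y0+140,x0-20:x0+110],None,fx=3,fy=3,interpolation=2))
cv2.imwrite('pics/crop1.png',np.hstack(c)[:,:,::-1])
E
```

```text
Traceback (most recent call last):
ValueError: max() iterable argument is empty
```

```bash
python3 - <<'E'
from h import *
for n,p in(('scene',(300,170)),('side',(335,265))):
    d=dict(np.load(f'pics/{n}0.npz'));im=d['image'];hsv=cv2.cvtColor(im,cv2.COLOR_RGB2HSV);print(hsv[p[1],p[0]])
    m=cv2.inRange(hsv,(60,100,30),(92,255,255));c=max(cv2.findContours(m,0,1)[0],key=cv2.contourArea);w=onz(d,c[:,0].astype(float),.093)
    q=cv2.approxPolyDP(cv2.convexHull(c),5,True)[:,0]
    r=cv2.minAreaRect((w[:,:2]*1000).astype(np.float32));print(n,q.tolist(),np.round(r[0]),np.round(r[1]),round(r[2],1));print(np.round(onz(d,q.astype(float),.093)[:,:2],3).tolist())
c=[]
for n,x0,y0 in(('scene',250,130),('side',230,210)):
    d=np.load(f'pics/{n}0.npz');c.append(cv2.resize(d['image'][y0:y0+140,x0:x0+130],None,fx=3,fy=3,interpolation=2))
cv2.imwrite('pics/crop1.png',np.hstack(c)[:,:,::-1])
E
```

```text
[ 68  90 136]
scene [[273, 354], [300, 371], [305, 390], [275, 369]] [395. 180.] [26. 74.] 73.2
[[0.43, 0.168], [0.38, 0.171], [0.36, 0.193], [0.415, 0.187]]
[ 71  99 116]
side [[393, 275], [339, 305], [327, 303], [341, 256], [367, 257]] [ 584. -259.] [127.  91.] 5.3
[[0.65, -0.29], [0.537, -0.309], [0.524, -0.297], [0.605, -0.212], [0.642, -0.233]]
```

View pics/crop1.png

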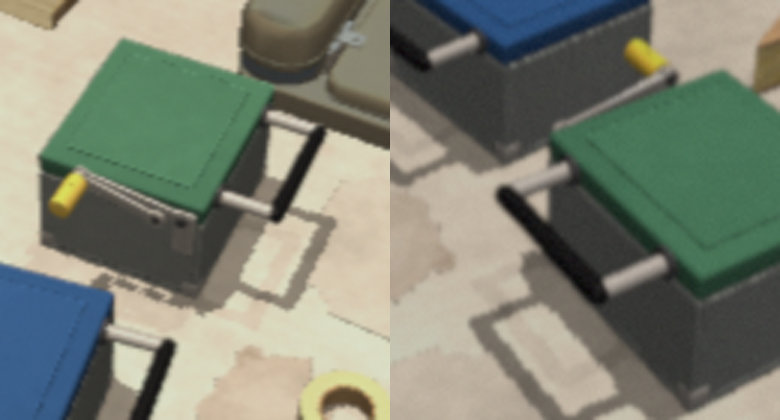

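```bash
python3 - <<'E'
from h import *
a=dict(np.load('pics/scene0.npz'));b=dict(np.load('pics/side0.npz'))
L=tri(a,(342.7,201.),b,(267.7,274.3));R=tri(a,(356.7,174.3),b,(300,307.3));print(L,R)
print(onz(a,[(342.7,201),(356.7,174.3)],.084),onz(b,[(267.7,274.3),(300,307.3)],.084))
c=onz(a,[(291.3,143.6),(340.5,160.7),(317.3,197.5),(263.5,182)],.093);print(c)
d=b;c2=onz(b,[(284.5,254),(335,304)],.093);print('side front L,R',c2)
# knob
print('knob',tri(a,(250+68/3,130+193/3),b,(230+255/3,210+55/3)))
for v in(c[1]-c[2],c[0]-c[3],c[1]-c[0],c[2]-c[3],c2[1]-c2[0],R[0]-L[0]):print(np.linalg.norm(v),np.degrees(np.arctan2(v[1],v[0])))
E
```

```text
(array([ 0.47865879, -0.19082537,  0.08516923]), np.float64(0.0019300983579717864)) (array([ 0.48774669, -0.27896918,  0.08322527]), np.float64(0.003976803926488753))
[[ 0.47801815 -0.19145405  0.084     ]
 [ 0.48543461 -0.27718357  0.084     ]] [[ 0.48034673 -0.18920677  0.084     ]
 [ 0.48956762 -0.27916449  0.084     ]]
[[ 0.64965556 -0.28421282  0.093     ]
 [ 0.53026022 -0.28903845  0.093     ]
 [ 0.52363868 -0.1662159   0.093     ]
 [ 0.64018665 -0.14901455  0.093     ]]
side front L,R [[ 0.52386901 -0.16387823  0.093     ]
 [ 0.53317435 -0.30452257  0.093     ]]
knob (array([ 0.60485587, -0.12550317,  0.09700691]), np.float64(0.0018434324448070509))
0.12300091066950193 -86.91408925759427
0.1355294549325861 -85.99370585736582
0.1194928259610693 -177.6855249806994
0.11781051574489432 -171.60431189685326
0.1409518367220856 -86.21470185637229
0.08863238875274045 -84.11342857331792
```

```bash
cat >> h.py <<'E'
from scipy.spatial.transform import Rotation as Ro
YAW=np.radians(4.5);CX=np.array([np.cos(YAW),np.sin(YAW),0]);CY=np.array([-np.sin(YAW),np.cos(YAW),0]);Z=np.array([0,0,1.])
def pose(pitch):  # tool y: pitch 0 down, 45 = down and back(+case x)
    p=np.radians(pitch);y=np.sin(p)*CX-np.cos(p)*Z;x=-CY;return np.c_[x,y,np.cross(x,y)]
def row(s,P,R):
    R0=np.array(s['tool_rot']);return np.round(Ro.from_matrix(R0.T@R).as_rotvec(),3).tolist(),np.round(100*R0.T@(np.array(P)-s['tcp_pos']),2).tolist()
E
python3 - <<'E'
from h import *;from rig import arm
print(pose(0),row(arm.state(),[.483,-.235,.15],pose(0)))
E
```

```text
[[ 0.0784591   0.          0.99691733]
 [-0.99691733  0.          0.0784591 ]
 [-0.         -1.          0.        ]] ([0.001, -1.391, -0.001], [-40.67, 5.06, -19.88])
```

```bash
python3 -m crank '[[[0,-0.1,0,-3,0.3,-1.5,45],[0,-0.2,0,-6,0.7,-3,45],[0,-0.3,0,-9,1.1,-4.4,45],[0,-0.4,0,-12,1.5,-5.9,45],[0,-0.5,0,-15,1.9,-7.3,45],[0,-0.6,0,-18,2.2,-8.8,45],[0,-0.7,0,-21,2.6,-10.3,45],[0,-0.8,0,-24,3,-11.7,45],[0,-0.9,0,-27,3.4,-13.2,45],[0,-1,0,-30,3.7,-14.7,45],[0,-1.1,0,-33,4.1,-16.1,45],[0,-1.2,0,-36,4.5,-17.6,45],[0,-1.3,0,-39,4.9,-19,45],[0,-1.391,0,-40.67,5.06,-19.88,45],[0,-1.391,0,-40.67,5.06,-19.88,45],[0,-1.391,0,-40.67,5.06,-19.88,45]]]' | cut -c1-600
python3 - <<'E'
from h import *;from rig import arm,eyes
s=arm.state();d=eyes.get_image('wrist')
print(s['t'],s['tcp_pos'],np.round(s['tool_rot'],3).tolist(),s['width'],s['q'])
T=np.array(d['tool_from_camera']);print(np.round(T,3).tolist())
np.savez('pics/w1.npz',tcp=s['tcp_pos'],R=s['tool_rot'],**d);cv2.imwrite('pics/w1.png',d['image'][:,:,::-1])
# predicted bar ends
for P in([.483,-.235,.084]+k*CY for k in(-.044,0,.044)):
    p=np.array(s['tool_rot']).T@(P-s['tcp_pos']);c=np.linalg.inv(T)@np.r_[p,1];print(d['fx']*c[0]/c[2]+d['cx'],d['fy']*c[1]/c[2]+d['cy'])
E
```

```text
t: 1.43
tcp_pos: [0.4832, -0.2347, 0.1497]
tool_rot: [[0.08, -0.001, 0.997], [-0.997, 0.0, 0.08], [-0.001, -1.0, -0.001]]
force: [-0.5, -0.0, 0.3]
width: 0.0388
1.4333 [ 0.48317166 -0.23473415  0.14967537] [[0.08, -0.001, 0.997], [-0.997, 0.0, 0.08], [-0.001, -1.0, -0.001]] 0.03879606491821539 [-6.72637613e-01  4.01886184e-01  1.41905001e+00 -2.28836508e-04
  1.32168385e+00 -7.52213063e-01]
[[-0.0, 0.966, 0.258, -0.066], [0.0, -0.258, 0.966, -0.174], [1.0, 0.0, -0.0, -0.001], [0.0, 0.0, 0.0, 1.0]]
284.93321668968065 269.93026111127983
285.05590675178667 216.29261479031712
285.19033242010846 157.52439566861787
```

View pics/w1.png

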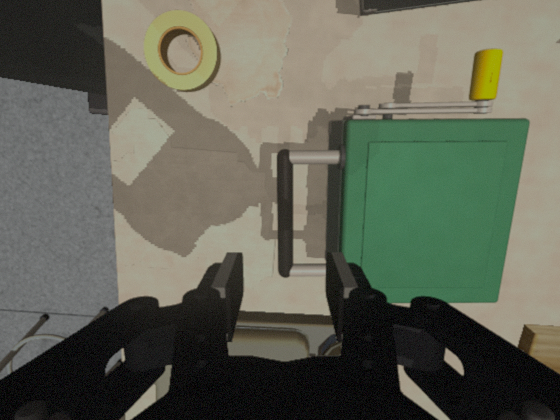

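```bash
python3 -m crank '[[[0,0,0,0,2,0,45],[0,0,0,0,4,0,45],[0,0,0,0,6,0,45],[0,0,0,0,7.5,0,45],[0,0,0,0,8.5,0,45],[0,0,0,0,8.5,0,45],[0,0,0,0,8.5,0,0],[0,0,0,0,8.5,0,0],[0,0,0,0,8.5,0,0],[0,0,0,0,8.5,0,0],[0,0,0,0,8.5,0,0],[0,0,0,0,8.5,0,0]]]'
```

```text
t: 2.48
tcp_pos: [0.4832, -0.2354, 0.0655]
tool_rot: [[0.079, 0.0, 0.997], [-0.997, -0.0, 0.079], [0.0, -1.0, 0.0]]
force: [-0.3, -1.2, -0.3]
width: 0.0003
```

```bash
python3 - <<'E'
from h import *;from rig import arm,eyes
d=eyes.get_image('side');np.savez('pics/s2.npz',**d);e=eyes.get_image('wrist')
a=cv2.resize(d['image'][200:340,200:390],(570,420),interpolation=2)
cv2.imwrite('pics/s2.png',np.hstack([a,e['image'][140:420,200:353].repeat(1,0) if 0 else cv2.resize(e['image'][100:380,210:360],(225,420))])[:,:,::-1])
s=arm.state();print(s['tcp_pos'],s['width'],s['force'],proj(d,s['tcp_pos']))
E
```

```text
[ 0.48307307 -0.23537684  0.0652702 ] 0.0005107342335399471 [ 0.08302384  0.07736534 -0.07108243] [[282.35213108 300.12787209]]
```

View pics/s2.png

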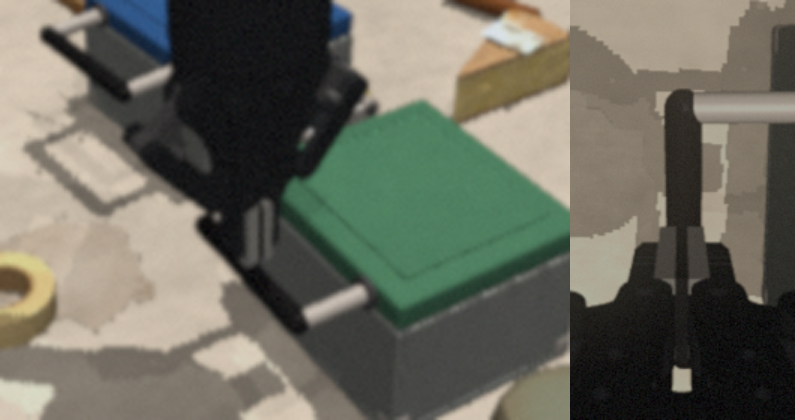

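```bash
python3 - <<'E'
from h import *;from rig import arm,eyes
d=dict(np.load('pics/s2.npz'));e=eyes.get_image('wrist')
f=lambda i:np.clip(255*(i/255.)**.5,0,255).astype(np.uint8)
a=cv2.resize(f(d['image'][250:320,250:320]),(420,420),interpolation=2);b=cv2.resize(f(e['image'][180:320,230:340]),(330,420),interpolation=2)
cv2.imwrite('pics/s3.png',np.hstack([a,b])[:,:,::-1])
E
```

```text
(no output)
```

View pics/s3.png

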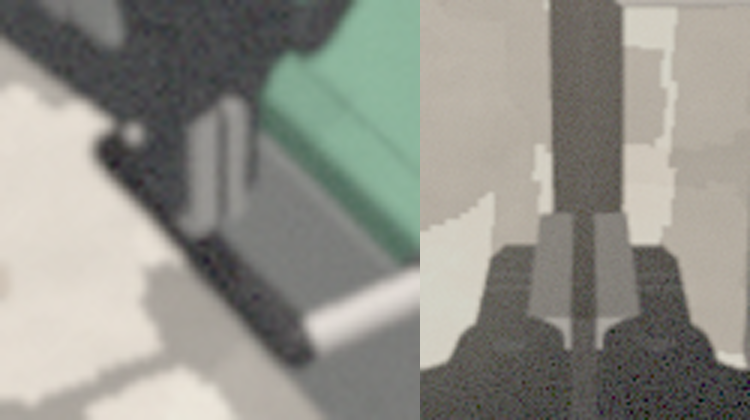

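```bash
python3 -m crank '[[[0,0,0,0,0,0,60],[0,0,0,0,0,0,60],[0,0,0,0,0,0,60],[0,0,0,0,0,0,60]]]'
python3 - <<'E'
from h import *;from rig import arm,eyes
f=lambda i:np.clip(255*(i/255.)**.5,0,255).astype(np.uint8)
s=arm.state();o=[]
for n in('side','scene','wrist'):
    d=eyes.get_image(n)
    if n=='wrist': u,v=284,230
    else:
        u,v=proj(d,s['tcp_pos'])[0].astype(int)
        print(n,np.round(proj(d,[s['tcp_pos']+np.array([0,0,k]) for k in(0,.019,.04)]),1).tolist())
    o.append(cv2.resize(f(d['image'][v-60:v+40,u-43:u+43] if n!='wrist' else d['image'][160:360,200:372]),(258,300),interpolation=2))
cv2.imwrite('pics/s4.png',np.hstack(o)[:,:,::-1]);print(d['fx'],d['cy'])
E
```

```text
t: 2.97
tcp_pos: [0.483, -0.2354, 0.0651]
tool_rot: [[0.079, -0.0, 0.997], [-0.997, 0.0, 0.079], [-0.0, -1.0, -0.0]]
force: [0.7, 0.3, 0.4]
width: 0.0481
side [[282.3, 300.2], [282.3, 290.8], [282.4, 280.1]]
scene [[348.5, 193.0], [349.5, 186.7], [350.7, 179.6]]
327.9390690819977 213.74780143724567
```

View pics/s4.png

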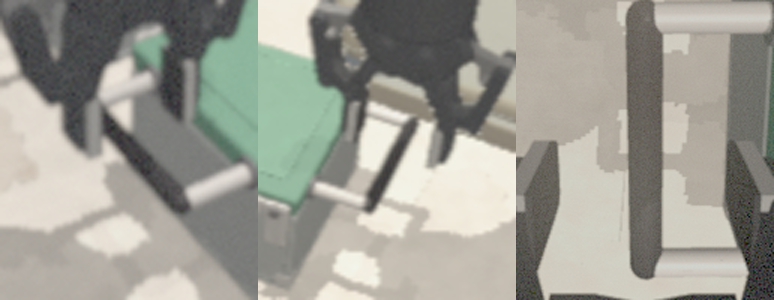

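```bash
python3 - <<'E'
from h import *
d=dict(np.load('pics/s2.npz'));a=dict(np.load('pics/scene0.npz'))
P=np.array([.483,-.2354,.065])
for off in(-.024,-.032,.024,.032):
  for z in(.065,.078,.09): 
    Q=P+off*CX;Q[2]=z;print(off,z,proj(d,Q).round(1),proj(a,Q).round(1))
print('bar ends',proj(d,[P+k*CY+[0,0,.019] for k in(-.044,.044)]),proj(a,[P+k*CY+[0,0,.019] for k in(-.044,.044)]))
E
```

```text
-0.024 0.065 [[269.  305.9]] [[359.3 196.7]]
-0.024 0.078 [[268.8 299.5]] [[360.1 192.4]]
-0.024 0.09 [[268.7 293.4]] [[360.8 188.4]]
-0.032 0.065 [[264.4 307.8]] [[362.9 197.9]]
-0.032 0.078 [[264.3 301.3]] [[363.7 193.6]]
-0.032 0.09 [[264.1 295.3]] [[364.5 189.6]]
0.024 0.065 [[295.3 294.8]] [[337.9 189.5]]
0.024 0.078 [[295.4 288.5]] [[338.5 185.2]]
0.024 0.09 [[295.5 282.5]] [[339.  181.2]]
0.032 0.065 [[299.5 293.1]] [[334.4 188.3]]
0.032 0.078 [[299.7 286.7]] [[335. 184.]]
0.032 0.09 [[299.8 280.8]] [[335.5 180. ]]
bar ends [[298.16810551 308.01722544]
 [267.8800946  275.26802793]] [[356.66388006 173.54651459]
 [342.03443926 200.69523891]]
```

```bash
python3 -m crank '[[[0,0,0,0,1,0,50],[0,0,0,0,2.2,0,45],[0,0,0,0,2.2,0,45],[0,0,0,0,2.2,0,0],[0,0,0,0,2.2,0,0],[0,0,0,0,2.2,0,0],[0,0,0,0,2.2,0,0],[0,0,0,0,2.2,0,0]]]'
```

```text
t: 3.78
tcp_pos: [0.4838, -0.2355, 0.0436]
tool_rot: [[0.079, 0.002, 0.997], [-0.997, -0.001, 0.079], [0.001, -1.0, 0.002]]
force: [4.9, 1.6, -1.8]
width: 0.0094
```

```bash
python3 -m crank '[[[0,0,0,0,-0.7,0.06,0],[0,0,0,0,-1.45,0.14,0],[0,0,0,0,-2.15,0.27,0],[0,0,0,0,-2.89,0.41,0],[0,0,0,0,-3.6,0.6,0],[0,0,0,0,-4.29,0.8,0],[0,0,0,0,-4.29,0.8,0]]]'
```

```text
t: 4.37
tcp_pos: [0.4915, -0.2348, 0.087]
tool_rot: [[0.079, 0.001, 0.997], [-0.997, -0.001, 0.079], [0.001, -1.0, 0.001]]
force: [4.6, -0.1, -3.3]
width: 0.0094
```

```bash
python3 -m crank '[[[0,0,0,0,-0.7,0.25,0],[0,0,0,0,-1.37,0.52,0],[0,0,0,0,-2.68,1.15,0],[0,0,0,0,-3.94,1.89,0],[0,0,0,0,-5.13,2.74,0],[0,0,0,0,-6.23,3.69,0],[0,0,0,0,-7.25,4.73,0],[0,0,0,0,-8.18,5.86,0],[0,0,0,0,-9.01,7.06,0],[0,0,0,0,-9.01,7.06,0]]]'
```

```text
t: 5.2
tcp_pos: [0.5604, -0.229, 0.1803]
tool_rot: [[0.079, -0.002, 0.997], [-0.997, -0.002, 0.079], [0.002, -1.0, -0.002]]
force: [-16.7, 3.7, 23.0]
width: 0.0095
```

```bash
python3 -m crank '[[[0,0,0,0,-0.3,-0.2,0],[0,0,0,0,-0.65,0.4,0],[0,0,0,0,-1.02,1.09,0],[0,0,0,0,-1.35,1.75,0],[0,0,0,0,-1.65,2.45,0],[0,0,0,0,-1.65,2.45,0]]]'
```

```text
t: 5.7
tcp_pos: [0.5858, -0.2268, 0.1947]
tool_rot: [[0.079, -0.001, 0.997], [-0.997, -0.0, 0.079], [0.0, -1.0, -0.001]]
force: [-7.1, 4.4, 12.3]
width: 0.0092
```

```bash
python3 -m crank '[[[0,0,0,0,-0.4,0.6,0],[0,0,0,0,-0.68,1.33,0],[0,0,0,0,-0.9,2.05,0],[0,0,0,0,-1.06,2.8,0],[0,0,0,0,-1.2,3.4,0],[0,0,0,0,-1.24,3.7,0],[0,0,0,0,-1.24,3.7,0]]]'
python3 - <<'E'
from h import *;from rig import arm,eyes
s=arm.state();print(s['tcp_pos'],s['force'])
o=[]
for n in('side','scene'):
    d=eyes.get_image(n);np.savez(f'pics/{n}5.npz',**d)
    x,y=(240,170) if n=='side' else(250,90);print(n,np.round(proj(d,[.6+.002,-.1255,.13])))
    o.append(cv2.resize(d['image'][y:y+150,x:x+130],(390,450),interpolation=2))
cv2.imwrite('pics/s5.png',np.hstack(o)[:,:,::-1])
E
```

```text
t: 6.28
tcp_pos: [0.6228, -0.2232, 0.2067]
tool_rot: [[0.08, -0.0, 0.997], [-0.997, 0.001, 0.08], [-0.001, -1.0, -0.0]]
force: [-3.1, 5.4, 10.0]
width: 0.0092
[ 0.62284566 -0.22321972  0.2067278 ] [-3.14910299  5.3561211  10.03344174]
side [[314. 213.]]
scene [[274. 183.]]
```

View pics/s5.png

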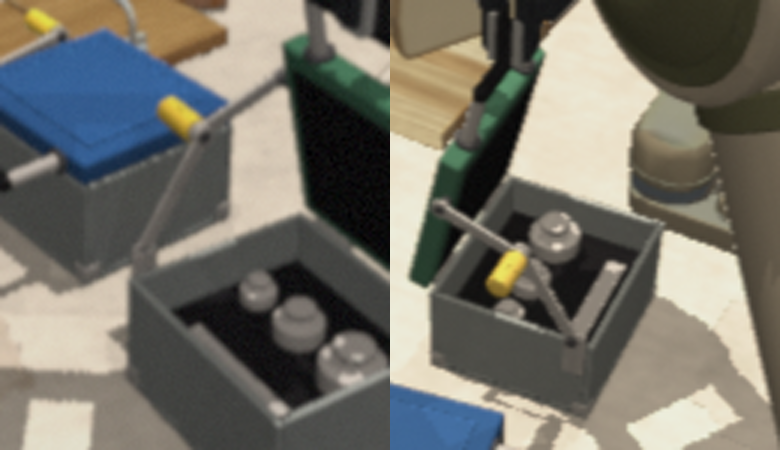

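```bash
python3 -m crank '[[[0,0,0,0,-0.05,0,15],[0,0,0,0,-0.05,0,30],[0,0,0,0,-0.05,0,45],[0,0,0,0,-0.05,0,45],[0,0,0,0,-1,0,45],[0,0,0,0,-3,0,45],[0,0,0,0,-5,0,45],[0,0,0,0,-7,0,45],[0,0,0,0,-8,0,45],[0,0,0,0,-8,0,45]]]'
python3 - <<'E'
from h import *;from rig import arm,eyes
s=arm.state();a=eyes.get_image('side');b=eyes.get_image('scene')
P=[]
for d in(a,b):
    m=cv2.inRange(cv2.cvtColor(d['image'],cv2.COLOR_RGB2HSV),(24,160,110),(33,255,255))
    n,l,st,c=cv2.connectedComponentsWithStats(m);q=proj(d,[.602,-.1255,.13])[0]
    k=min((i for i in range(1,n) if st[i,4]>25),key=lambda i:np.linalg.norm(c[i]-q));P.append(c[k]);print(st[k],c[k],q)
K,e=tri(a,P[0],b,P[1]);print('knob',K,e)
H=np.array([.483,-.235,.084])+.167*CX-.009*Z
print('rel hinge: front',(K-H)@CX,'y',(K-H)@CY)
o=[];[o.append(cv2.resize(d['image'][y:y+150,x:x+130],(390,450),interpolation=2)) for d,x,y in((a,240,170),(b,250,90))]
cv2.imwrite('pics/s6.png',np.hstack(o)[:,:,::-1])
# pre-press pose: real tip = tcp - .021*y ; tip 45 mm off knob along push dir
R=pose(45);y=R[:,1];print(s['tcp_pos']);T=K-.05*y+.021*y;print('target tcp',T,row(s,T,R))
E
```

```text
t: 7.22
tcp_pos: [0.6233, -0.2247, 0.2884]
tool_rot: [[0.079, 0.005, 0.997], [-0.997, -0.003, 0.079], [0.003, -1.0, 0.005]]
force: [0.6, 0.1, -0.7]
width: 0.0383
[296 204   9   7  27] [300.25925926 206.88888889] [313.87191289 213.38794161]Traceback (most recent call last):
  File "<stdin>", line 7, in <module>
ValueError: min() iterable argument is empty
```

```bash
cat > k.py <<'E'
from h import *;from rig import arm,eyes
import sys
s=arm.state();a=eyes.get_image('side');b=eyes.get_image('scene');P=[]
for d in(a,b):
    m=cv2.inRange(cv2.cvtColor(d['image'],cv2.COLOR_RGB2HSV),(20,130,90),(36,255,255))
    n,l,st,c=cv2.connectedComponentsWithStats(m);q=proj(d,[.595,-.1255,.135])[0]
    k=min((i for i in range(1,n) if st[i,4]>12),key=lambda i:np.linalg.norm(c[i]-q));P.append(c[k]);print(st[k],c[k],q)
K,e=tri(a,P[0],b,P[1]);print('knob',K,e)
H=np.array([.483,-.235,.084])+.167*CX-.009*Z
print('rel hinge: front',(K-H)@CX,'y',(K-H)@CY)
o=[cv2.resize(d['image'][y:y+150,x:x+130],(390,450),interpolation=2) for d,x,y in((a,240,170),(b,250,90))]
cv2.imwrite(sys.argv[1],np.hstack(o)[:,:,::-1])
R=pose(45);y=R[:,1];T=K-.05*y+.021*y;print(s['tcp_pos'],'target tcp',T,row(s,T,R))
E
python3 k.py pics/s6.png
```

```text
[293 203  13  13  96] [298.63541667 208.32291667] [310.5248348 211.90443  ]
[283 174  13  15 123] [288.37398374 180.56097561] [276.586725   182.41229192]
knob [ 0.56992718 -0.12771053  0.15050476] 0.0005697789675214681
rel hinge: front -0.07192295698724174 y 0.10013850334111496
[ 0.62265029 -0.22437855  0.28494824] target tcp [ 0.54948429 -0.12931942  0.17101086] ([0.785, 0.0, -0.0], [-10.05, 11.39, -6.55])
```

View pics/s6.png

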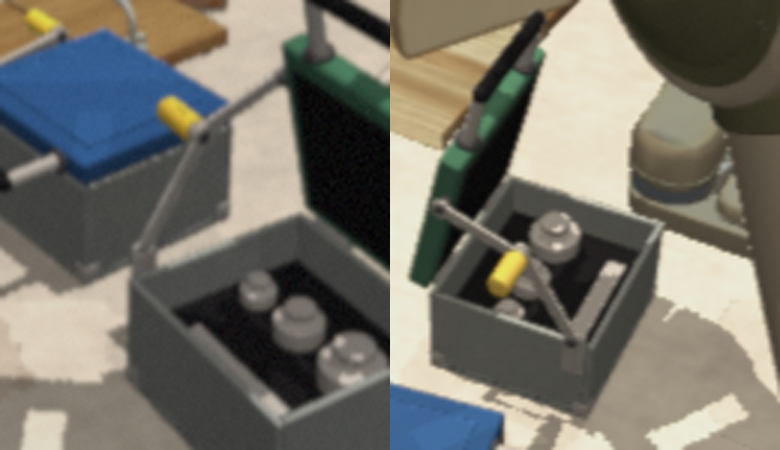

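```bash
python3 -m crank '[[[0,0,0,-1.5,-0.5,-1.2,45],[0.1,0,0,-3,-0.5,-2.4,30],[0.2,0,0,-5,-0.5,-3.6,0],[0.3,0,0,-7,-0.5,-4.8,0],[0.4,0,0,-8.5,0.5,-5.8,0],[0.5,0,0,-10,2,-6.55,0],[0.6,0,0,-10.3,4,-6.55,0],[0.7,0,0,-10.3,6,-6.55,0],[0.785,0,0,-10.3,8,-6.55,0],[0.785,0,0,-10.3,9.7,-6.55,0],[0.785,0,0,-10.3,11.4,-6.55,0],[0.785,0,0,-10.3,11.4,-6.55,0]]]'; python3 k.py pics/s7.png
```

```text
t: 8.42
tcp_pos: [0.5474, -0.1259, 0.1671]
tool_rot: [[0.078, 0.7, 0.71], [-0.997, 0.058, 0.052], [-0.005, -0.711, 0.703]]
force: [0.2, 0.7, -1.1]
width: -0.0
[293 203  13  13  93] [298.65591398 208.27956989] [310.5248348 211.90443  ]
[283 174  13  15 123] [288.3902439  180.57723577] [276.586725   182.41229192]
knob [ 0.56992448 -0.12768936  0.15054121] 0.00045414078921164966
rel hinge: front -0.07192398626560399 y 0.10015982030733797
[ 0.54739766 -0.12591418  0.16706671] target tcp [ 0.54948159 -0.12929825  0.17104731] ([0.006, -0.004, -0.003], [0.35, -0.16, 0.41])
```

View pics/s7.png

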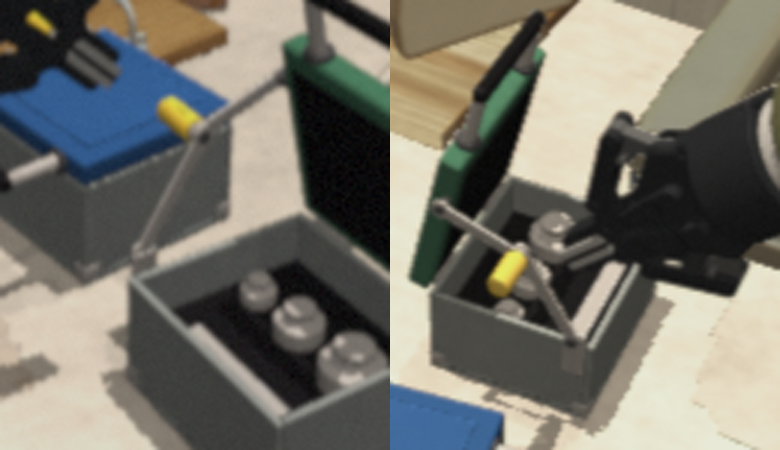

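```bash
python3 -m crank '[[[0,0,0,0.1,1,0.2,0],[0,0,0,0.1,2,0.4,0],[0,0,0,0.1,2.8,0.4,0],[0,0,0,0.1,3.4,0.4,0],[0,0,0,0.1,3.8,0.4,0],[0,0,0,0.1,4.2,0.4,0],[0,0,0,0.1,4.6,0.4,0],[0,0,0,0.1,5,0.4,0],[0,0,0,0.1,5.4,0.4,0],[0,0,0,0.1,5.7,0.4,0],[0,0,0,0.1,5.7,0.4,0]]]'; python3 k.py pics/s8.png
```

```text
t: 9.43
tcp_pos: [0.5926, -0.1244, 0.1332]
tool_rot: [[0.079, 0.704, 0.705], [-0.997, 0.056, 0.056], [-0.0, -0.708, 0.707]]
force: [-0.5, 0.5, 0.3]
width: -0.0001
[297 207  11  10  53] [302.18867925 210.79245283] [310.5248348 211.90443  ]
[280 179   9  10  50] [283.92 184.48] [276.586725   182.41229192]
knob [ 0.57826832 -0.12374491  0.14031965] 0.0018273230686060501
rel hinge: front -0.06329638698346966 y 0.10343746238883503
[ 0.59257522 -0.12439686  0.13318272] target tcp [ 0.55782544 -0.1253538   0.16082575] ([0.001, 0.0, -0.001], [-0.18, -4.41, -0.5])
```

```bash
python3 -m crank '[[[0,0,0,0,0.3,0,0],[0,0,0,0,0.6,0,0],[0,0,0,0,0.9,0,0],[0,0,0,0,1.2,0,0],[0,0,0,0,1.4,0,0],[0,0,0,0,1.4,0,0]]]'; python3 -m crank '[[[0,0,0,0,0.2,0,0],[0,0,0,0,0.3,0,0],[0,0,0,0,0.3,0,0]]]'
```

```text
t: 10.03
tcp_pos: [0.6023, -0.1236, 0.1232]
tool_rot: [[0.079, 0.704, 0.706], [-0.997, 0.056, 0.056], [-0.0, -0.708, 0.707]]
force: [0.1, -0.0, 0.2]
width: 0.0001
t: 10.28
tcp_pos: [0.6044, -0.1235, 0.1214]
tool_rot: [[0.079, 0.705, 0.705], [-0.997, 0.056, 0.056], [-0.0, -0.707, 0.707]]
force: [-0.3, -0.5, 0.1]
width: -0.0001
```

```bash
python3 -m crank '[[[0,0,0,0,0.2,0,0],[0,0,0,0,0.4,0,0],[0,0,0,0,0.4,0,0]]]'; python3 k.py pics/s8.png
```

```text
t: 10.53
tcp_pos: [0.6073, -0.1232, 0.1185]
tool_rot: [[0.079, 0.705, 0.705], [-0.997, 0.056, 0.056], [-0.0, -0.707, 0.707]]
force: [1.1, 0.3, 1.2]
width: 0.0002
[304 211  11  10  54] [309.57407407 215.40740741] [310.5248348 211.90443  ]
[273 182   8  10  46] [276.69565217 187.36956522] [276.586725   182.41229192]
knob [ 0.59396988 -0.12256626  0.12561574] 0.002455371697827062
rel hinge: front -0.04755075060837064 y 0.10338054590454314
[ 0.60729925 -0.12322948  0.11845844] target tcp [ 0.573527   -0.12417515  0.14612184] ([0.0, 0.0, -0.0], [-0.17, -4.34, -0.43])
```

View pics/s8.png

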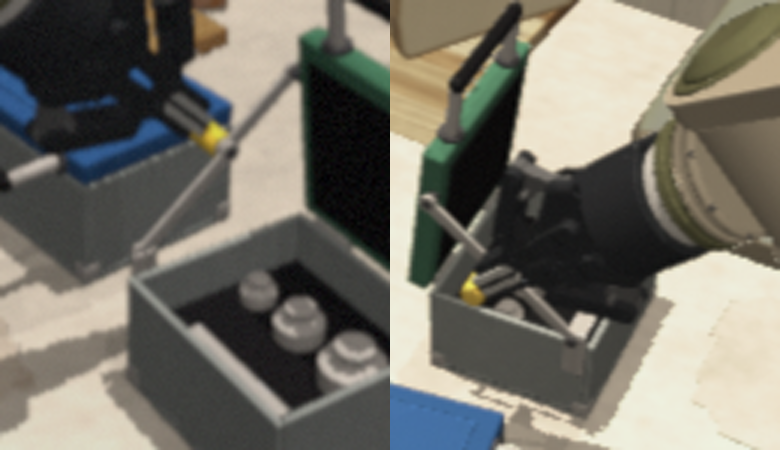

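```bash
python3 -m crank '[[[0,0,0,0,0.15,0,0],[0,0,0,0,0.3,0,0],[0,0,0,0,0.3,0,0]]]'; python3 -m crank '[[[0,0,0,0,0.15,0,0],[0,0,0,0,0.3,0,0],[0,0,0,0,0.3,0,0]]]'
```

```text
t: 10.88
tcp_pos: [0.6094, -0.1231, 0.1164]
tool_rot: [[0.079, 0.705, 0.705], [-0.997, 0.056, 0.056], [-0.0, -0.707, 0.707]]
force: [0.1, 0.3, -0.1]
width: -0.0001
t: 11.13
tcp_pos: [0.6115, -0.1229, 0.1142]
tool_rot: [[0.079, 0.704, 0.705], [-0.997, 0.056, 0.056], [-0.0, -0.708, 0.707]]
force: [0.2, 0.2, -0.3]
width: -0.0
```

```bash
python3 -m crank '[[[0,0,0,0,0.15,0,0],[0,0,0,0,0.3,0,0],[0,0,0,0,0.3,0,0]]]'; python3 k.py pics/s9.png
```

```text
t: 11.38
tcp_pos: [0.6131, -0.1227, 0.1126]
tool_rot: [[0.079, 0.705, 0.705], [-0.997, 0.055, 0.056], [0.0, -0.707, 0.707]]
force: [-13.5, -0.6, 10.0]
width: -0.0001
[306 214  11   9  55] [311.25454545 217.69090909] [310.5248348 211.90443  ]
[272 185   8   8  40] [274.75 189.  ] [276.586725   182.41229192]
knob [ 0.59803008 -0.12196484  0.11940167] 0.002365003029381763
rel hinge: front -0.043455884072746837 y 0.10366155754463442
[ 0.61312187 -0.12270991  0.11262004] target tcp [ 0.5775872  -0.12357373  0.13990777] ([0.0, 0.0, -0.0], [-0.19, -4.44, -0.58])
```

```bash
python3 -m crank '[[[0,0,0,0,0,0,0],[0,0,0,0,-1,0,0],[0,0,0,0,-3,0,0],[0,0,0,0,-6,0,0],[0,0,0,0,-9,0,0],[0,0,0,0,-12,0,0],[0,0,0,0,-14,0,0],[0,0,0,0,-15,0,0],[0,0,0,0,-15,0,0],[0,0,0,0,-15,0,0],[0,0,0,0,-15,0,0]]]'; python3 k.py pics/s10.png
```

```text
t: 12.4
tcp_pos: [0.5079, -0.131, 0.2179]
tool_rot: [[0.079, 0.704, 0.706], [-0.997, 0.056, 0.055], [-0.001, -0.708, 0.706]]
force: [0.1, -0.3, -0.9]
width: -0.0002
[303 210  14  13 105] [309.20952381 215.4952381 ] [310.5248348 211.90443  ]
[272 178  13  15 122] [277.71311475 185.09836066] [276.586725   182.41229192]
knob [ 0.59251367 -0.12574844  0.1285072 ] 0.00018114601439868296
rel hinge: front -0.04925214186078061 y 0.10032243385452203
[ 0.50788331 -0.13101138  0.21790352] target tcp [ 0.57207079 -0.12735733  0.1490133 ] ([0.001, -0.0, -0.001], [0.15, 9.42, -0.32])
```

View pics/s10.png

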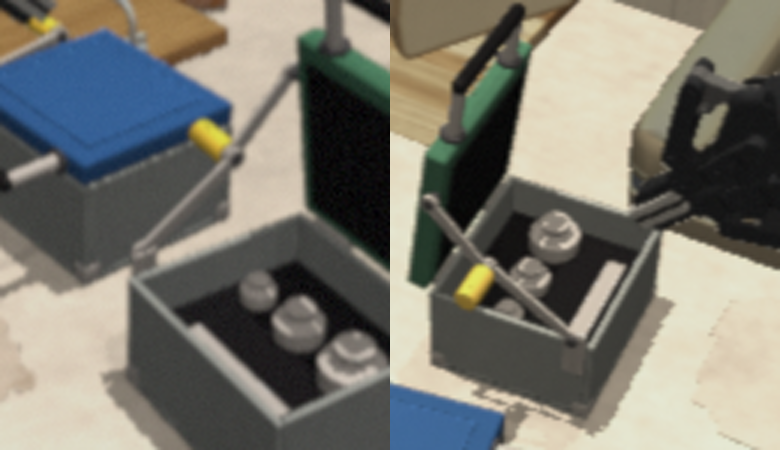

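```bash
python3 -m crank '[[[0,0,0,0,-1,0,0],[0,0,0,0,-1,0,0],[0,0,0,0,-1,0,0],[0,0,0,0,-1,0,0],[0,0,0,0,-1,0,0],[0,0,0,0,-1,0,0]]]' | head -1; python3 k.py pics/s11.png | sed -n 3,4p; python3 -c "
from rig import arm
print(arm.close_job())"
```

```text
t: 13.0
knob [ 0.59255221 -0.12577372  0.1284987 ] 0.00011881438052689593
rel hinge: front -0.049215704808830134 y 0.1002941992714289
the job is handed in; nothing more can be done
None
```

The green case is open with its stay locked, the blue case was still shut in the last picture, and the job was handed in at about 13 s of the 40 s allowed.

**What I did:** I gripped the bar handle, raised the lid to about 78° and let go. I then pushed the yellow knob down and back at 45° with the closed fingertips until it met its stop at about 17 N, and backed the arm well clear.

**Last checks:**
- **Knob:** it sits 49 mm in front of the hinge line and 128.5 mm above the worktop. The stated locked position is 48 mm and 127 mm, which is within the camera calibration. A second measurement about 0.6 s later gave the same position.
- **Contact:** the arm was touching nothing, with only sensor noise on the wrist force.

**What disagreed along the way:**
- **First grasp:** it closed on nothing, because the real fingertips appear to sit about 20 mm behind the reported tool point. I went 22 mm lower and the second grasp held.
- **Grip width:** the gripper read 9.4 mm on the 12 mm bar, but the grip did not slip.
- **Lifting force:** the wrist force reached about 28 N during the lift, because the real arc was a few mm larger than planned. I corrected the path outward as the lid rose.

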